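# Press a sign spacer in the cam clamp and hold full lift

## Task

Pick out the square aluminium spacer that is 40 mm long and 20 mm thick, lay it lengthways on the bed of the cam clamp between the rubber nose and the cap disc with its adhesive pad, and let go of it. Then swing the clamp's lever up until it stands straight upright, where the cam has its highest lift and presses the spacer hardest onto the pad, and keep holding it there while the pad takes: the lever springs back when let go, so finish with the gripper still holding the lever upright. Leave the other spacers and everything else on the bench where they are.

Things in the scene. Friction and masses are not known exactly. Their poses are not given: they have to be found in the camera images.
- spacer_40: the spacer wanted: a plain aluminium bar 40 mm long and 20 x 20 mm in section, bored through lengthways (8 mm dark holes in its ends), lying on one side on the bench, 38 g. Origin: its middle, 10 mm above the bench; own x along its length
- spacer_30: look-alike, 30 mm long, 20 x 20 mm section, lying on the bench; origin in its middle, x along its length. Not wanted: too short to be pressed
- spacer_50: look-alike, 50 mm long, 20 x 20 mm section, lying on the bench; origin in its middle, x along its length. Not wanted: too long for the clamp
- spacer_thin: look-alike, 40 mm long but only 14 x 14 mm in section, lying on the bench; origin in its middle, x along its length. Not wanted: too thin
- clamp: cam-lever clamp bolted to the bench, base plate 240 x 90 x 12 mm. Origin: centre of the plate's underside; x is the way the ram pushes (lever end to anvil), y along the pivot, z up. Along x in mm: cam cheeks -116 to -46 (40 wide, 68 high; the cam between them up to 95 high), ram guide -22 to 8 (44 wide, 70 high), nose face 18 at rest, anvil face 64
- seat (a point): middle of the bed between nose face and anvil face (46 mm apart while the lever rests), 10 mm over the bed's top and so 50 mm above the bench: the middle of the spacer belongs here, its length along the clamp's x, either way round; up to 3 mm off along x is fine, the nose pushes it home. Axes as the clamp's
- lip (a point): top of the sloping lip on the bed's +y side, 46 mm above the bench; the bed's top is at 40 mm. A lip along each side guides the spacer: 22 mm apart at the bed, about 26 mm at their tops, 35 mm over both. Fingertips that hold the spacer over the bed must stay at least 8 mm above its underside to clear them
- anvil (a point): middle of the fixed anvil face at the clamp's +x end, 50 mm above the bench, looking to the nose: an aluminium cap disc (30 mm) with a thin adhesive pad, against which the spacer is pressed. The anvil block is 50 mm wide, its top 76 mm above the bench. Axes as the clamp's
- nose: the ram's spring-loaded rubber nose, 18 x 18 mm, at the same height as the spacer's middle (50 mm). Origin: centre of its pressing face. The cam pushes it 8.5 mm towards the anvil at full lift; then a 40 mm spacer squeezes its spring (6 N per mm) by about 2.5 mm
- pivot (a point): centre of the lever's pivot, 50 mm above the bench, 80 mm from the clamp's origin towards -x of the clamp. Axes as the clamp's; the lever swings in the upright plane through the clamp's x axis
- lever: eccentric cam disc with its lever, a 12 mm round steel bar with a black side grip at its end, as on a crank; origin at the pivot. At rest the bar points away from the anvil, 35 degrees above level
- grip (a point): middle of the lever's side grip, a black round handle 18 mm thick that sticks out 73 mm from the bar's end along the clamp's +y (level, parallel to the pivot). This point is 40 mm out from the bar, 130 mm from the pivot's line: at rest 125 mm above the bench and 106 mm behind the pivot, away from the anvil; with the lever upright 180 mm above the bench, over the pivot's line. It turns with the lever
- cam (a joint): lever angle in rad: 0 at rest (35 degrees above level, against the stop), growing as the lever is raised towards the anvil; 0.960 is straight upright, the cam's highest lift; farther on the lift falls again, and the stop is at 1.40. A return spring (about 0.5 N m at rest, 0.75 N m upright, plus the lever's weight: 5 to 7 N at the grip) always pulls it back to 0
- tape_roll: bystander: roll of paper tape lying flat, 90 mm across, 25 mm high
- squeegee: bystander: flat grey squeegee card, 72 x 100 mm, with a felt edge, 6 mm high
- knife: bystander: black snap-off knife, 160 mm long, 16 mm high; origin in the middle of its handle
- screwdriver: bystander: screwdriver with a black handle, 170 mm long, about 30 mm high
- primer: bystander: white bottle standing upright, 52 mm across, 130 mm high
- cap_disc: bystander: spare aluminium cap disc, 30 mm across, 8 mm high
There are look-alikes about, which are no part of the job. Leave any purple or yellow look-alike of the spacer_40 alone.

How it is judged:
By the outcome, as a careful person would: the job done as asked, in the order asked, and still so for the second after the job is handed in, while the arm keeps its last pose, push and grip.
It also fails if it takes over 54 s, if anything falls off the work surface, if the arm or the gripper's body presses on something with over 40 N, if the wrist force passes 120 N, or if a joint passes its speed limit or range.

## Robot

A 6-joint arm with a two-finger parallel gripper is mounted at the origin on the work surface. World frame = base frame: x ahead of the robot, y to its left, z up, the work surface at z = 0. Lengths are in m, angles in rad, forces in N, time in s.
With the tool pointing down it reaches from about 0.375 to 0.9 m from the base axis. Payload 3.1 kg.
Tool frame: the origin (TCP) lies at the very end of the fingers, on their centre line; the grasp point (between the pads) lies 19 mm behind it (manip.grasp_offset is the distance from the TCP to the grasp point, in m); y points along the fingers, z is the direction in which the jaws open and shut, and the axes are right-handed (so a half turn about y gives the same grasp; the last joint's range is limited). The gripper opens to 85 mm and grips with 20 to 120 N. Pads are 22 mm wide; open, the fingers measure 114 mm over their backs; the gripper's body (76 mm by 85 mm) begins 54 mm behind the grasp point. The pads swing forward as they close: fully open they stand 13 mm farther back than shut.
Start: joints at [-1.431, 0.527, 1.433, -0, 1.181, -0.178], TCP at [0.195, -0.594, 0.231] pointing down, gripper open.
Joint ranges: [-3.08, 3.08], [-0.75, 2.2], [0.22, 2.44], [-1.43, 4.57], [0, 2.65], [-2.85, 2.85]. Speed limits (rad/s): [2.79, 2.79, 3.14, 3.14, 3.14, 3.14].

## Interface

Orientations are given as a unit quaternion [x, y, z, w].
In Python, from station import manip gives the robot as it stands.
- The arm moves only by the tool apply_moves, never from a script. Its argument "motion" is a list of rows, each a list of 5 numbers: the finger opening in mm, from 0 to 85.4, then the shift along the tool's x, y, z in units of 30 mm (1.0 is 30 mm), then the turn about the tool's y in units of 10 degrees (1.0 is 10 degrees). In form: [[fingers, x, y, z, twist], ...]. A call has 1 to 12 rows; each row is the pose to reach, as a shift and turn from the pose commanded when the call began, along the tool's axes at that moment; what a row does not reach only later rows make up. A row lasts 1/8 s, in which the tool goes at most 62.5 mm and 10.7 degrees, less where a joint would pass 70% of its speed; a pose out of reach is approached as far as the arm can. A call with a gripper value outside its range is refused whole. The fingers move at their own pace and stop on an object; "squeeze" is the grip in N (left out, the last holds). Time passes only in rows, so rows that repeat a pose let the fingers close. It gives the time, the measured TCP pose, the force and the opening at its end, in the units of the state.
- manip.sense(): the state, without advancing time (a new reading comes with each control period).
- manip.snapshot(name): name is "side" or "top" or "wrist"; returns the picture (420x560x3 uint8, red, green, blue); there is no depth.
- manip.get_calibration(name): a dict with "intrinsics" (3x3 intrinsics, pixels), "extrinsics" (4x4, takes a point from camera to world coordinates). Camera axes: x right, y up, looking along -z (the intrinsics and any distortion apply to the point x, -y, -z); pixel columns grow to the right and rows downward; lengths in m; the calibration is good to about 2 mm. A picture is of the moment at which its call begins: read the wrist's pose just before it. get_calibration takes no time and is no camera call; for the wrist camera it gives the pose at the moment of the call.
- manip.sign_off(): hands the job in, once; it reports no verdict.
The state is a dict: "t": time; "q": joint angles; "qd": joint speeds; "tau": joint torques, N m; "tcp_pos": TCP position; "tool_rot": TCP orientation; "force": force on the tool from outside, world axes, zero at the start; "ft_torque": the same for the moment, N m; "finger_gap": opening from 0.0 (shut) to 1.0 (fully open).
Only numpy, scipy, OpenCV 4.12 (cv2) and the standard library are available. Lean on these libraries where they do the work, as an engineer would, in place of code of your own. Each camera call takes 0.05 s, during which the arm holds its last target.

## Working session

There is one attempt and no reset: what is moved stays moved. The work goes in short steps, Python scripts to look and compute and a tool call to move; the robot and the scene stay as the last step left them, time stands still between calls to the robot, and variables do not carry over. Pictures are saved under pics/ and viewed, and the job is handed in when it is done.

Besides the shell and the picture viewer there is one more tool, called after "Request:" as name(argument=value, ...) on one line, values as JSON. apply_moves: Moves the arm, as the interface text tells. Its arguments: {"type":"object","properties":{"motion":{"type":"array"},"squeeze":{"type":"number"}},"required":["motion"]}

```bash
mkdir -p pics; ls; python3 - <<'E'
from station import manip
import cv2
s=manip.sense()
print({k:s[k] for k in s})
for n in ("side","top","wrist"):
    c=manip.get_calibration(n); print(n,c)
    cv2.imwrite(f"pics/{n}0.png",cv2.cvtColor(manip.snapshot(n),cv2.COLOR_RGB2BGR))
print(manip.grasp_offset)
E
```

```text
pics
{'t': 0.0, 'q': array([-1.43149365e+00,  5.28491056e-01,  1.43394049e+00,  1.66476999e-05,
        1.18137440e+00, -1.78496418e-01]), 'qd': array([-0.00137837,  0.00057462,  0.00093367,  0.00058983, -0.00140569,
       -0.00082704]), 'tau': array([-6.36922869e-04, -4.42353272e+01, -1.78022772e+01, -3.55334741e-04,
        8.43287475e-03, -2.09559389e-06]), 'tcp_pos': array([ 0.19522946, -0.59295775,  0.23030618]), 'tool_rot': array([-0.11186366,  0.69898084, -0.69741632,  0.11190521]), 'force': array([ 0.00341786, -0.05071708, -0.48042616]), 'ft_torque': array([-0.03086111, -0.03712781, -0.00142501]), 'finger_gap': 1.0018496028692003}
side {'intrinsics': array([[526.66069212,   0.        , 271.20053702],
       [  0.        , 526.66069212, 211.11284652],
       [  0.        ,   0.        ,   1.        ]]), 'extrinsics': array([[-0.8892281 ,  0.25732202, -0.3782311 ,  0.13595742],
       [-0.45736744, -0.51707621,  0.72349652,  0.87609823],
       [-0.00940272,  0.81634402,  0.57748941,  0.73758336],
       [ 0.        ,  0.        ,  0.        ,  1.        ]])}
top {'intrinsics'
[... 159 characters left out ...]
xtrinsics': array([[-0.02831695,  0.98382639, -0.17687224,  0.3247431 ],
       [-0.99955465, -0.02620224,  0.01428083,  0.05731715],
       [ 0.00941541,  0.17719786,  0.98413021,  1.3194984 ],
       [ 0.        ,  0.        ,  0.        ,  1.        ]])}
wrist {'intrinsics': array([[294.60044575,   0.        , 280.16334795],
       [  0.        , 294.60044575, 208.92428146],
       [  0.        ,   0.        ,   1.        ]]), 'extrinsics': array([[ 0.3113326 ,  0.8973823 ,  0.31269318,  0.27545526],
       [-0.9503002 ,  0.2944259 ,  0.10120732, -0.56728907],
       [-0.00124331, -0.32866153,  0.94444695,  0.37348318],
       [ 0.        ,  0.        ,  0.        ,  1.        ]])}
0.0187
```

View pics/side0.png

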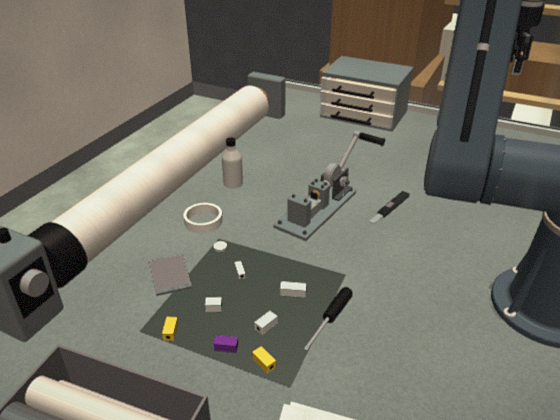

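View pics/top0.png

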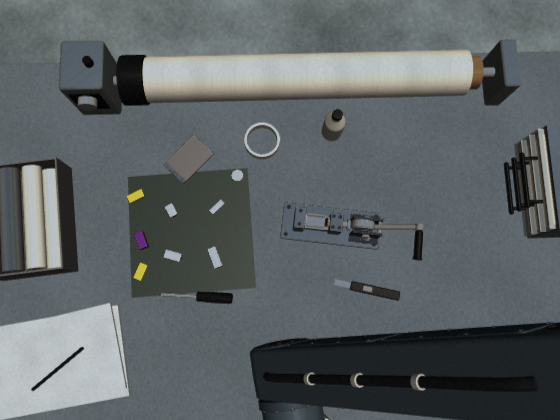

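View pics/wrist0.png

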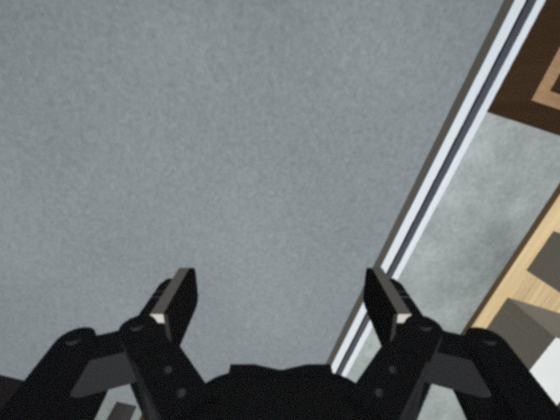

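The top view shows four plain spacers on the mat at about (171,210), (217,207), (173,256) and (215,257). The yellow and purple ones are at the left edge of the mat. The clamp is at about (330,225), with its lever pointing right. Next I'll measure these.

```bash
cat > h.py <<'E'
import numpy as np, cv2
from station import manip
from scipy.spatial.transform import Rotation as R
C={n:manip.get_calibration(n) for n in("side","top")}
def ray(c,px):
    K=c["intrinsics"];T=c["extrinsics"]
    d=np.array([(px[0]-K[0,2])/K[0,0],-(px[1]-K[1,2])/K[1,1],-1.0])
    return T[:3,3],T[:3,:3]@d
def onz(c,px,z):
    o,d=ray(c,px);return o+d*(z-o[2])/d[2]
def proj(c,P):
    K=c["intrinsics"];T=c["extrinsics"]
    p=T[:3,:3].T@(np.asarray(P,float)-T[:3,3]);return np.array([K[0,2]+K[0,0]*p[0]/-p[2],K[1,2]+K[1,1]*p[1]/p[2]])
def tri(c1,p1,c2,p2):
    o1,d1=ray(c1,p1);o2,d2=ray(c2,p2)
    s=np.linalg.lstsq(np.c_[d1,-d2],o2-o1,rcond=None)[0]
    a=o1+d1*s[0];b=o2+d2*s[1];return (a+b)/2,np.linalg.norm(a-b)
E
python3 - <<'E'
from h import *
t=cv2.imread("pics/top0.png");s=cv2.imread("pics/side0.png")
cv2.imwrite("pics/tm.png",cv2.resize(t[160:310,120:270],None,fx=4,fy=4,interpolation=cv2.INTER_CUBIC))
cv2.imwrite("pics/tc.png",cv2.resize(t[190:270,270:440],None,fx=4.5,fy=4.5,interpolation=cv2.INTER_CUBIC))
cv2.imwrite("pics/sc.png",cv2.resize(s[120:245,265:395],None,fx=4.5,fy=4.5,interpolation=cv2.INTER_CUBIC))
cv2.imwrite("pics/sm.png",cv2.resize(s[230:390,130:360],None,fx=3.4,fy=3.4,interpolation=cv2.INTER_CUBIC))
hsv=cv2.cvtColor(t,cv2.COLOR_BGR2HSV)
m=((hsv[...,2]>110)).astype(np.uint8)
m[:165]=0;m[300:]=0;m[:,:135]=0;m[:,250:]=0
cs,_=cv2.findContours(m,cv2.RETR_EXTERNAL,cv2.CHAIN_APPROX_NONE)
for c in cs:
    if cv2.contourArea(c)<20: continue
    r=cv2.minAreaRect(c)
    w=np.array([onz(C["top"],p,0.017) for p in cv2.boxPoints(r)])
    ctr=onz(C["top"],r[0],.018)
    e1=w[1]-w[0];e2=w[2]-w[1]
    if np.linalg.norm(e1)<np.linalg.norm(e2): e1,e2=e2,e1
    print(np.round(r[0],1),ctr.round(4),"L",np.linalg.norm(e1).round(4),"W",np.linalg.norm(e2).round(4),"yaw",np.degrees(np.arctan2(e1[1],e1[0])).round(1),"side px",proj(C["side"],ctr).round(0))
E
```

```text
[178.  294.7] [0.3631 0.2712 0.018 ] L 0.0812 W 0.0063 yaw -94.9 side px [317. 332.]
[140.2 271.1] [0.4215 0.3618 0.018 ] L 0.0399 W 0.0207 yaw -26.1 side px [264. 357.]
[172.1 255.1] [0.4578 0.2858 0.018 ] L 0.0394 W 0.0207 yaw -107.4 side px [266. 320.]
[214.4 256.7] [0.4511 0.1842 0.018 ] L 0.0513 W 0.0199 yaw -161.1 side px [293. 287.]
[140.5 239.9] [0.4966 0.3622 0.018 ] L 0.0382 W 0.0184 yaw -159.7 side px [226. 342.]
[170.3 209.6] [0.5694 0.2908 0.018 ] L 0.0303 W 0.0195 yaw -154.0 side px [213. 302.]
[216.5 206.5] [0.5741 0.1779 0.018 ] L 0.0381 W 0.0141 yaw -45.5 side px [240. 266.]
[137.8 194.1] [0.6102 0.3706 0.018 ] L 0.0249 W 0.0205 yaw -63.8 side px [170. 323.]
[236.8 175.1] [0.6519 0.127  0.018 ] L 0.0278 W 0.0273 yaw -64.1 side px [221. 242.]
[187.5 167. ] [0.6757 0.2488 0.018 ] L 0.0476 W 0.0344 yaw -44.7 side px [180. 272.]
```

View pics/tm.png

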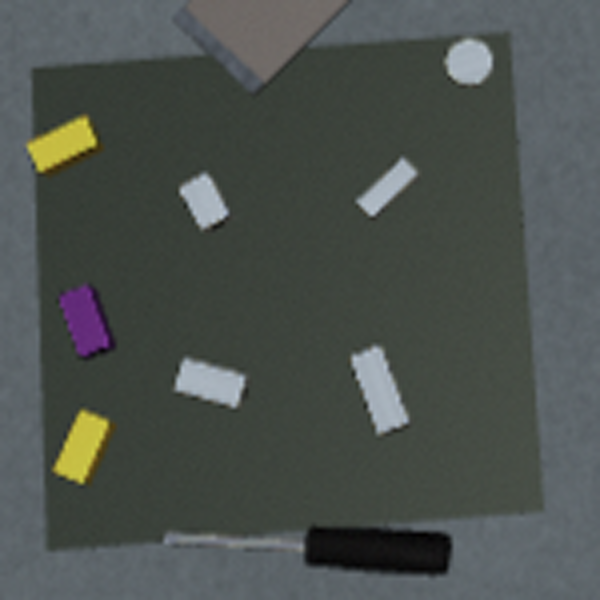

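View pics/sm.png

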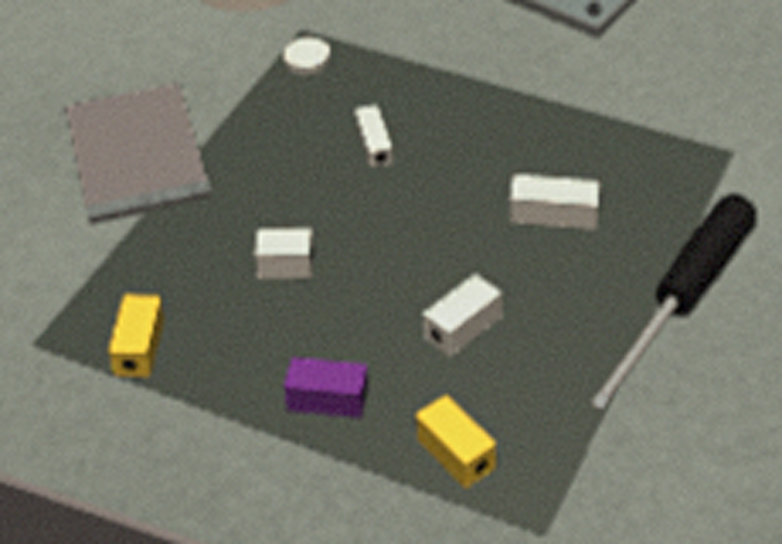

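View pics/tc.png

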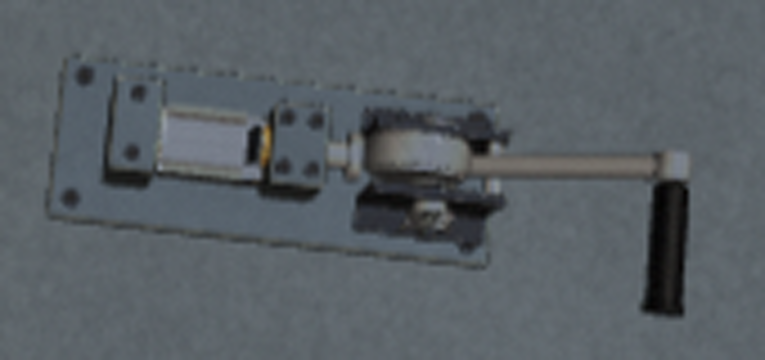

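View pics/sc.png

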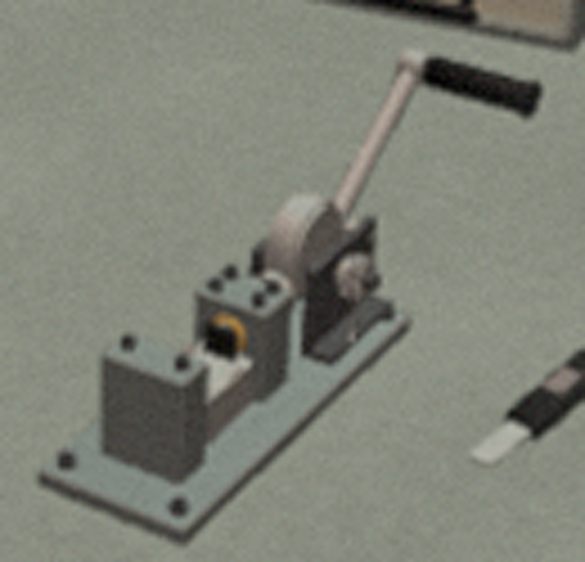

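Candidates in the top view:

| Pixel | Length x width (mm) | Identity |
|---|---|---|
| (172,255) | 39.4 x 20.7 | **spacer_40** |
| (214,257) | 51 x 20 | spacer_50 |
| (170,210) | 30 x 19.5 | spacer_30 |
| (216,206) | 38 x 14 | spacer_thin |

Only (172,255) is both 40 mm long and 20 mm thick. It is bare aluminium, and the yellow and purple ones are left out. The enlarged crops confirm this: it sits at (210,383) in the mat crop, and the side crop shows its bore at (437,332). Next is the clamp pose.

```bash
python3 - <<'E'
from h import *
f=lambda p,ox,oy,s:((p[0]+.5)/s-.5+ox,(p[1]+.5)/s-.5+oy)
T=C["top"];S=C["side"]
tt={k:f(p,270,190,4.5) for k,p in dict(ul=(66,58),bl=(46,217),br=(488,268),ur=(497,104)).items()}
W={k:onz(T,p,.012) for k,p in tt.items()}
for k in W: print(k,W[k].round(4))
print("sizes",[np.linalg.norm(W[a]-W[b]).round(4) for a,b in(("bl","br"),("ul","bl"),("ul","ur"),("ur","br"))])
c=sum(W.values())/4; d=(W["bl"]-W["br"]+W["ul"]-W["ur"])
print("origin",c.round(4),"yaw x",np.degrees(np.arctan2(d[1],d[0])))
print("side corners", [onz(S,f(p,265,120,4.5),.012).round(4) for p in((40,478),(185,540),(410,318))])
# anvil top & guide top, anvil-lower screws
x=d/np.linalg.norm(d);y=np.array([-x[1],x[0],0])
def show(P): return c*[1,1,0]+x*P[0]+y*P[1]+np.array([0,0,P[2]])
# grip triangulation: handle ends
gt=f((670,182),270,190,4.5),f((663,315),270,190,4.5)
gs=f((428,70),265,120,4.5),f((535,98),265,120,4.5)
for a,b in zip(gt,gs): print("grip end",tri(T,a,S,b))
print("grip pred",show((-.186,.04,.125)))
im=cv2.imread("pics/top0.png");im2=cv2.imread("pics/side0.png")
pts=[(.064,0,.05),(.018,0,.05),(.041,0,.04),(-.08,0,.05),(-.186,.04,.125),(.12,.045,.012),(-.12,.045,.012),(.12,-.045,.012),(-.12,-.045,.012),(.064,.025,.076),(.064,-.025,.076),(.008,.022,.07),(.008,-.022,.07)]
A=cv2.resize(im[190:270,270:440],None,fx=4.5,fy=4.5,interpolation=cv2.INTER_CUBIC)
B=cv2.resize(im2[120:245,265:395],None,fx=4.5,fy=4.5,interpolation=cv2.INTER_CUBIC)
for p in pts:
    for I,cc,o in((A,T,(270,190)),(B,S,(265,120))):
        q=(proj(cc,show(p))-o+.5)*4.5-.5
        cv2.circle(I,tuple(int(round(v)) for v in q),3,(0,0,255),-1)
cv2.imwrite("pics/ov.png",A);cv2.imwrite("pics/ov2.png",B)
E
```

```text
ul [0.5808 0.0114 0.012 ]
bl [0.4934 0.0251 0.012 ]
br [ 0.4592 -0.2129  0.012 ]
ur [ 0.549  -0.2235  0.012 ]
sizes [np.float64(0.2405), np.float64(0.0885), np.float64(0.2371), np.float64(0.0904)]
origin [ 0.5206 -0.1     0.012 ] yaw x 82.04407223950079
side corners [array([0.5797, 0.0167, 0.012 ]), array([0.4928, 0.0302, 0.012 ]), array([ 0.4621, -0.2087,  0.012 ])]
grip end (array([ 0.48784714, -0.28239107,  0.12672792]), np.float64(0.00029149934929604583))
grip end (array([ 0.42268462, -0.27322636,  0.12855465]), np.float64(0.0019723640160962614))
grip pred [ 0.45523438 -0.27866493  0.125     ]
```

View pics/ov.png

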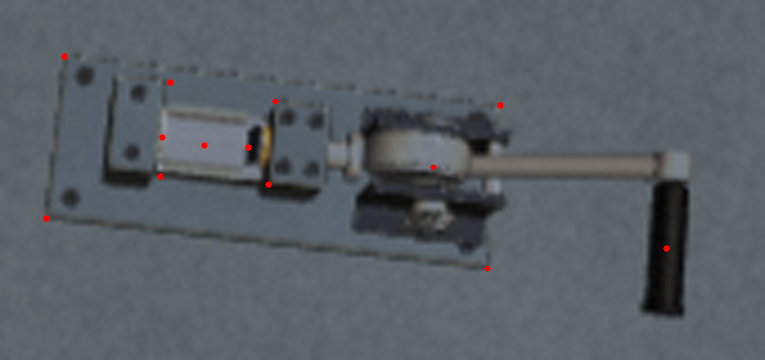

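View pics/ov2.png

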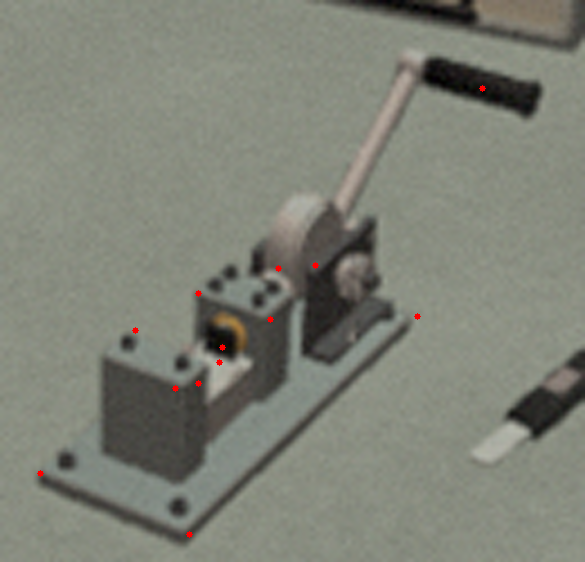

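```bash
cat >> h.py <<'E'
def plan(P,jaw=None):
    """units from current pose to TCP P; jaw: world angle (deg) of tool z (mod 180)"""
    s=manip.sense();Rm=R.from_quat(s["tool_rot"]).as_matrix()
    u=Rm.T@(np.asarray(P)-s["tcp_pos"])/0.03
    cur=np.degrees(np.arctan2(Rm[1,2],Rm[0,2]))
    out=[]
    if jaw is not None:
        for k in(-360,-180,0,180,360):
            dw=jaw+k-cur  # world yaw; tool y is down => twist=-dw
            if abs(dw)<=180: out.append(round(-dw/10,3))
    print("t",round(s["t"],2),"tcp",s["tcp_pos"].round(4),"jaw",cur.round(2),"tilt",Rm[:,1].round(4),"q1,q6",s["q"][[0,5]].round(3),"gap",round(s["finger_gap"],3),"F",s["force"].round(1))
    print("shift units",u.round(3),"twist options",out)
E
python3 - <<'E'
from h import *
s=manip.sense();print(R.from_quat(s["tool_rot"]).as_matrix().round(3))
plan((.50,-.08,.25),-7.96)
plan((.458,.286,.15),-17.4)
E
```

```text
[[-0.95  -0.     0.312]
 [-0.312  0.002 -0.95 ]
 [-0.    -1.    -0.002]]
t 0.15 tcp [ 0.1952 -0.5932  0.2305] jaw -71.79 tilt [-3.0e-04  1.7e-03 -1.0e+00] q1,q6 [-1.432 -0.178] gap 1.0 F [ 0.1 -0.8 -0.7]
shift units [-14.995  -0.623 -13.076] twist options [np.float64(11.617), np.float64(-6.383)]
t 0.15 tcp [ 0.1952 -0.5932  0.2305] jaw -71.79 tilt [-3.0e-04  1.7e-03 -1.0e+00] q1,q6 [-1.432 -0.178] gap 1.0 F [ 0.1 -0.8 -0.7]
shift units [-17.476   2.731 -25.097] twist options [np.float64(12.561), np.float64(-5.439)]
```

Request:
apply_moves(motion=[[60,-1.5,-0.1,-1.3,-0.7],[60,-3,-0.2,-2.6,-1.4],[60,-4.5,-0.3,-3.9,-2.1],[60,-6,-0.4,-5.2,-2.8],[60,-7.5,-0.5,-6.5,-3.4],[60,-9,-0.6,-7.8,-4.0],[60,-10.5,-0.6,-9.1,-4.6],[60,-12,-0.6,-10.4,-5.2],[60,-13.5,-0.6,-11.7,-5.8],[60,-15,-0.6,-13.1,-6.4],[60,-15,-0.6,-13.1,-6.4],[60,-15,-0.6,-13.1,-6.4]])

```text
t: 1.65
tcp_pos: [0.4996, -0.0796, 0.249]
tool_rot: [-0.465, 0.533, -0.533, 0.465]
force: [-0.2, -1.0, -0.1]
finger_gap: 0.702
```

```bash
python3 - <<'E'
from h import *
plan((.458,.286,.15),-17.4)
c=manip.get_calibration("wrist")
im=cv2.cvtColor(manip.snapshot("wrist"),cv2.COLOR_RGB2BGR)
np.save("pics/w1.npy",c["extrinsics"])
cv2.imwrite("pics/w1.png",im)
E
```

```text
t 1.65 tcp [ 0.4996 -0.0796  0.249 ] jaw -7.75 tilt [-9.e-04 -3.e-04 -1.e+00] q1,q6 [-0.379 -0.243] gap 0.702 F [-0.2 -1.  -0.1]
shift units [-11.891   3.299  -3.016] twist options [np.float64(0.965), np.float64(-17.035)]
```

View pics/w1.png

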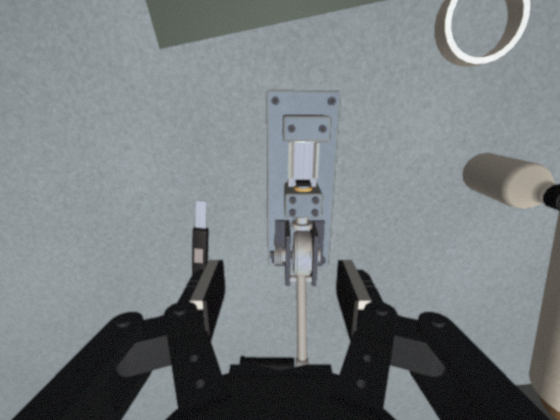

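The wrist view shows the clamp at (303,180). The anvil block is at (306,128), the bed at (304,160), the guide at (303,203), and the lever runs down to (302,362). I'll enlarge it to measure.

```bash
python3 - <<'E'
from h import *
im=cv2.imread("pics/w1.png")
cv2.imwrite("pics/w1c.png",cv2.resize(im[80:230,250:360],None,fx=4,fy=4,interpolation=cv2.INTER_CUBIC))
E
```

```text
(no output)
```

View pics/w1c.png

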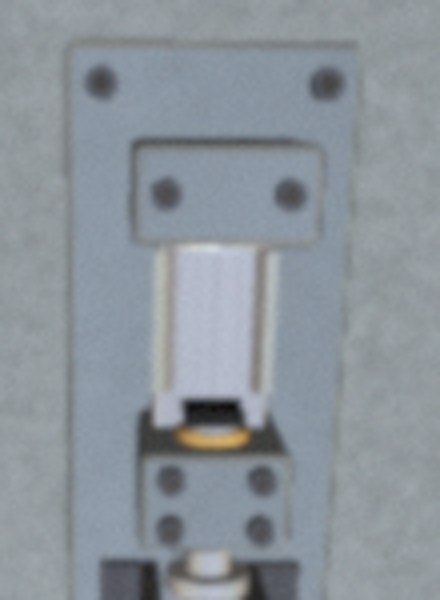

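```bash
python3 - <<'E'
from h import *
c=dict(intrinsics=manip.get_calibration("wrist")["intrinsics"],extrinsics=np.load("pics/w1.npy"))
f=lambda p:((p[0]+.5)/4-.5+250,(p[1]+.5)/4-.5+80)
w=lambda p,z:onz(c,f(p),z)
x=np.array([np.cos(np.radians(82.04)),np.sin(np.radians(82.04))]);y=np.array([-x[1],x[0]])
o=np.array([.5206,-.1])
for n,p,z in (("plate ul",(71,43),.012),("plate ur",(358,42),.012),("anvil front L",(132,241),.076),("anvil front R",(319,243),.076),("anvil back L",(135,143),.076),("anvil back R",(322,143),.076),("guide back L? ",(140,455),.07),("guide R",(289,458),.07),("lipL top bottom",(154,330),.046),("lipR",(273,330),.046),("bed L",(170,330),.04),("bed R",(261,330),.04)):
    W=w(p,z); d=W[:2]-o
    print(n,W.round(4),"clamp coords",(d@x).round(4),(d@y).round(4))
E
```

```text
plate ul [0.4976 0.0237 0.012 ] clamp coords 0.1193 0.0399
plate ur [0.5828 0.0122 0.012 ] clamp coords 0.1198 -0.046
anvil front L [ 0.5085 -0.0296  0.076 ] clamp coords 0.0681 0.0218
anvil front R [ 0.5571 -0.0368  0.076 ] clamp coords 0.0677 -0.0273
anvil back L [ 0.5125 -0.0054  0.076 ] clamp coords 0.0926 0.0211
anvil back R [ 0.5599 -0.0119  0.076 ] clamp coords 0.0927 -0.0267
guide back L?  [ 0.5027 -0.0895  0.07  ] clamp coords 0.0079 0.0192
guide R [ 0.5446 -0.0962  0.07  ] clamp coords 0.0071 -0.0232
lipL top bottom [ 0.5112 -0.0591  0.046 ] clamp coords 0.0392 0.0149
lipR [ 0.546  -0.0639  0.046 ] clamp coords 0.0393 -0.0201
bed L [ 0.516  -0.0608  0.04  ] clamp coords 0.0381 0.01
bed R [ 0.543  -0.0645  0.04  ] clamp coords 0.0382 -0.0173
```

Request:
apply_moves(motion=[[50,-1.7,0.3,-0.4,0.2],[50,-3.4,0.6,-0.9,0.4],[50,-5.1,1,-1.3,0.6],[50,-6.8,1.6,-1.7,0.8],[50,-8.5,2.2,-2.2,1],[50,-10.2,2.8,-2.6,1],[50,-11.9,3.4,-3,1],[50,-11.9,4,-3,1],[50,-11.9,4,-3,1]])

```text
t: 2.82
tcp_pos: [0.4586, 0.2846, 0.1281]
tool_rot: [-0.417, 0.572, -0.571, 0.415]
force: [-0.5, -0.8, 0.5]
finger_gap: 0.584
```

```bash
python3 - <<'E'
from h import *
c=manip.get_calibration("wrist")
im=cv2.cvtColor(manip.snapshot("wrist"),cv2.COLOR_RGB2BGR)
np.save("pics/w2.npy",c["extrinsics"])
cv2.imwrite("pics/w2.png",im)
plan((.4578,.2858,.05),-17.4)
print(proj(c,(.4578,.2858,.02)))
hsv=cv2.cvtColor(im,cv2.COLOR_BGR2HSV)
m=((hsv[...,2]>120)&(hsv[...,1]<60)).astype(np.uint8)
cs,_=cv2.findContours(m,cv2.RETR_EXTERNAL,cv2.CHAIN_APPROX_NONE)
for k in cs:
    if cv2.contourArea(k)<300: continue
    r=cv2.minAreaRect(k);w=np.array([onz(c,p,.02) for p in cv2.boxPoints(r)])
    print(np.round(r[0],1),cv2.boxPoints(r).round().tolist(),onz(c,r[0],.02).round(4),np.linalg.norm(w[1]-w[0]).round(4),np.linalg.norm(w[2]-w[1]).round(4),np.degrees(np.arctan2(*(w[1]-w[0])[1::-1])).round(1))
E
```

```text
t 2.88 tcp [0.4594 0.2846 0.1289] jaw -17.94 tilt [-1.6e-03 -8.0e-04 -1.0e+00] q1,q6 [0.348 0.661] gap 0.587 F [0.4 0.4 0.6]
shift units [-0.025  2.631 -0.06 ] twist options [np.float64(17.946), np.float64(-0.054)]
[279.55654115 204.24971775]
[396.6 399.5] [[375.0, 395.0], [402.0, 378.0], [418.0, 404.0], [391.0, 421.0]] [0.5136 0.0154 0.02  ] 0.0387 0.0471 25.9
[164.9 398. ] [[131.0, 419.0], [173.0, 359.0], [199.0, 377.0], [157.0, 437.0]] [0.2568 0.1003 0.02  ] 0.1126 0.0377 38.5
[307.1 365.6] [[274.0, 365.0], [336.0, 348.0], [341.0, 366.0], [278.0, 383.0]] [0.4285 0.0969 0.02  ] 0.0718 0.0251 1.7
[234.1 341.6] [[203.0, 319.0], [234.0, 303.0], [265.0, 365.0], [235.0, 380.0]] [0.3634 0.1531 0.02  ] 0.0377 0.0867 12.6
[304.6 297.3] [[278.0, 303.0], [320.0, 276.0], [331.0, 292.0], [289.0, 319.0]] [0.4513 0.1839 0.02  ] 0.0518 0.0222 19.6
[427. 265.] [[406.0, 262.0], [413.0, 248.0], [448.0, 268.0], [441.0, 282.0]] [0.5742 0.1832 0.02  ] 0.0159 0.0423 53.3
[402.8 162.2] [[379.0, 168.0], [410.0, 139.0], [427.0, 157.0], [395.0, 185.0]] [0.5697 0.2894 0.02  ] 0.0337 0.0218 28.0
[331.1 178.2] [[221.0, 173.0], [343.0, 68.0], [441.0, 184.0], [320.0, 288.0]] [0.5079 0.2947 0.02  ] 0.1289 0.1305 21.5
[499.5 209.5] [[440.0, 0.0], [559.0, 0.0], [559.0, 419.0], [440.0, 419.0]] [0.6449 0.2201 0.02  ] 0.0857 0.4472 -18.0
[221.  209.5] [[-0.0, 0.0], [442.0, 0.0], [442.0, 419.0], [0.0, 419.0]] [0.4059 0.2973 0.02  ] 0.3197 0.4344 -18.0
```

View pics/w2.png

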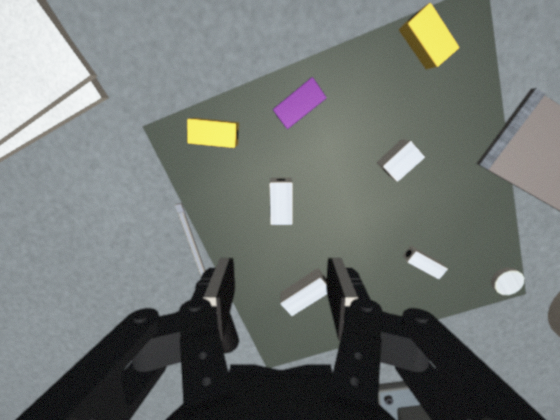

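Spacer_40 is at (281,203), within 2 px of the prediction at (280,204), and its bore shows at the top end. I'll descend with the jaws at 50 mm and then close.

Request:
apply_moves(motion=[[50,0,1,-0.05,-0.05],[50,0,2,-0.05,-0.05],[50,0,3,-0.05,-0.05],[50,0,3.6,-0.05,-0.05],[50,0,3.93,-0.05,-0.05],[50,0,3.93,-0.05,-0.05]], squeeze=40)

```text
t: 3.62
tcp_pos: [0.4581, 0.2863, 0.0115]
tool_rot: [-0.419, 0.57, -0.57, 0.419]
force: [0.9, 0.8, -0.3]
finger_gap: 0.582
```

```bash
python3 - <<'E'
from h import *
im=cv2.cvtColor(manip.snapshot("wrist"),cv2.COLOR_RGB2BGR)
cv2.imwrite("pics/w3.png",im)
plan((.458,.286,.010),-17.4)
E
```

```text
t 3.67 tcp [0.4584 0.2865 0.0119] jaw -17.32 tilt [ 9.e-04  3.e-04 -1.e+00] q1,q6 [0.352 0.654] gap 0.586 F [ 0.5 -1.1 -0. ]
shift units [ 0.021  0.063 -0.006] twist options [np.float64(0.008), np.float64(-17.992)]
```

View pics/w3.png

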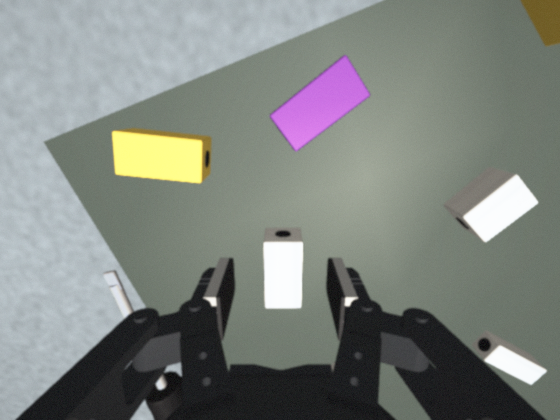

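The spacer is centred between the fingers at (283,270), in line with them. Closing now.

Request:
apply_moves(motion=[[12,0,0.06,0,0],[12,0,0.06,0,0],[12,0,0.06,0,0],[12,0,0.06,0,0],[12,0,0.06,0,0],[12,0,0.06,0,0],[12,0,0.06,0,0]], squeeze=40)

```text
t: 4.55
tcp_pos: [0.4583, 0.2869, 0.0104]
tool_rot: [0.419, -0.569, 0.57, -0.42]
force: [0.3, 0.4, 5.6]
finger_gap: 0.221
```

Request:
apply_moves(motion=[[12,0,-0.5,0,0],[12,0,-1.5,0,0],[12,0,-2.8,0,0],[12,0,-4,0,0],[12,0,-4,0,0]])

```text
t: 5.18
tcp_pos: [0.4595, 0.2874, 0.1329]
tool_rot: [0.417, -0.569, 0.57, -0.422]
force: [-0.3, -0.1, -1.2]
finger_gap: 0.222
```

```bash
python3 - <<'E'
from h import *
c=manip.get_calibration("wrist")
im=cv2.cvtColor(manip.snapshot("wrist"),cv2.COLOR_RGB2BGR)
cv2.imwrite("pics/w4.png",im)
cv2.imwrite("pics/w4c.png",cv2.resize(im[180:360,180:400],None,fx=3.4,fy=3.3,interpolation=cv2.INTER_CUBIC))
s=manip.sense();p=s["tcp_pos"];print("expected spacer top centre px",proj(c,p+[0,0,.0092]))
plan((.5262,-.0594,.13),-7.96)
E
```

```text
expected spacer top centre px [278.89546359 276.39442759]
t 5.22 tcp [0.4583 0.2869 0.1312] jaw -17.28 tilt [ 0.0029  0.0011 -1.    ] q1,q6 [0.353 0.654] gap 0.219 F [ 0.3  0.3 -0.6]
shift units [10.349  0.033  5.592] twist options [np.float64(17.068), np.float64(-0.932)]
```

View pics/w4c.png

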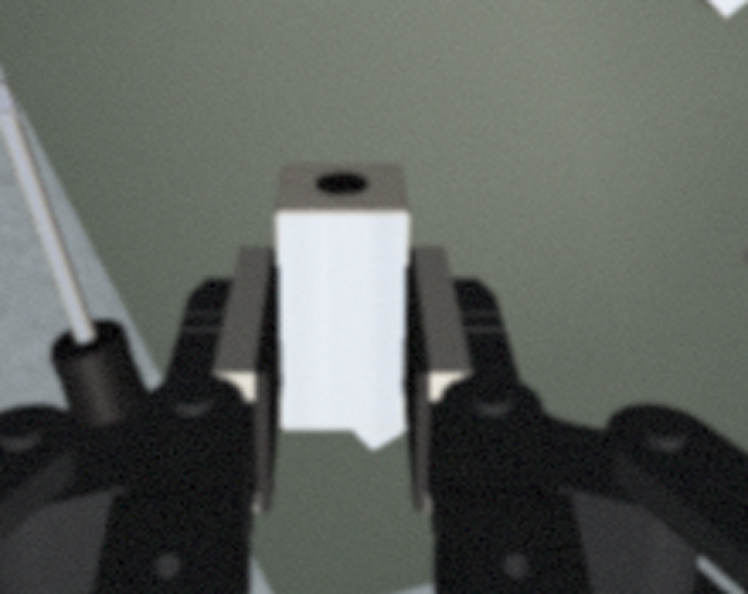

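The spacer is held squarely, with its top face at rows 244–310 and its centre column at about 281. I'll carry it over the clamp.

Request:
apply_moves(motion=[[12,1.3,0,0.7,-0.1],[12,2.6,0,1.4,-0.2],[12,3.9,0,2.1,-0.3],[12,5.2,0,2.8,-0.5],[12,6.5,0,3.5,-0.6],[12,7.8,0,4.2,-0.7],[12,9.1,0,4.9,-0.8],[12,10.35,0,5.6,-0.93],[12,10.35,0,5.6,-0.93],[12,10.35,0,5.6,-0.93]])

```text
t: 6.48
tcp_pos: [0.5244, -0.0591, 0.1285]
tool_rot: [-0.464, 0.535, -0.533, 0.463]
force: [-0.2, -0.4, -0.5]
finger_gap: 0.22
```

```bash
python3 - <<'E'
from h import *
c=manip.get_calibration("wrist")
im=cv2.cvtColor(manip.snapshot("wrist"),cv2.COLOR_RGB2BGR)
np.save("pics/w5.npy",c["extrinsics"]);np.save("pics/w5p.npy",manip.sense()["tcp_pos"])
cv2.imwrite("pics/w5.png",im)
cv2.imwrite("pics/w5c.png",cv2.resize(im[150:350,170:390],None,fx=3,fy=3,interpolation=cv2.INTER_CUBIC))
plan((.5262,-.0594,.13),-7.96)
E
```

```text
t 6.53 tcp [ 0.5245 -0.0586  0.1287] jaw -7.97 tilt [-0.0031  0.0013 -1.    ] q1,q6 [-0.323 -0.185] gap 0.219 F [-0.3  0.2 -0.3]
shift units [ 0.018 -0.045  0.061] twist options [np.float64(17.999), np.float64(-0.001)]
```

View pics/w5c.png

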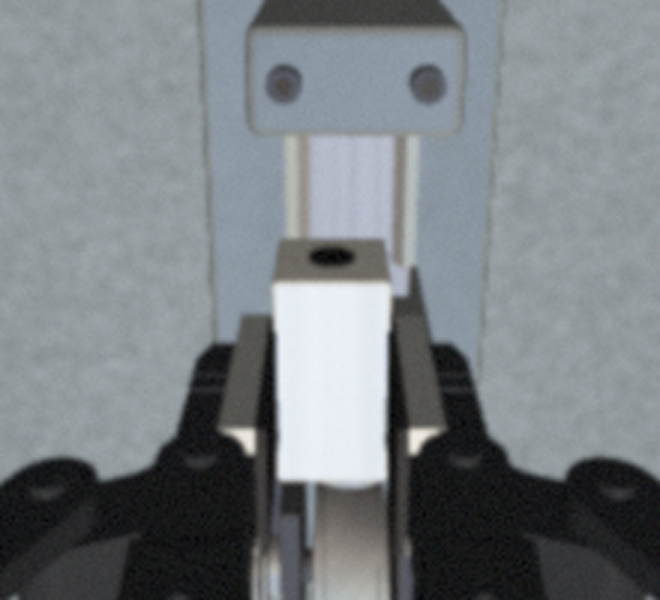

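```bash
python3 - <<'E'
from h import *
c=dict(intrinsics=manip.get_calibration("wrist")["intrinsics"],extrinsics=np.load("pics/w5.npy"))
tcp=np.load("pics/w5p.npy")
f=lambda p:((p[0]+.5)/3-.5+170,(p[1]+.5)/3-.5+150)
th=np.radians(82.04)
x=np.array([np.cos(th),np.sin(th)]);y=np.array([-x[1],x[0]])
zt=tcp[2]+.0096
for n,p,z in (("sp FL",(273,281),zt),("sp FR",(390,281),zt),("sp BL",(279,481),zt),("sp BR",(388,481),zt),("anvil FL",(247,128),.076),("anvil FR",(463,130),.076),("anvil BL",(250,28),.076),("anvil BR",(462,28),.076),("lip outL",(285,190),.046),("lip outR",(417,190),.046),("bed L",(310,190),.04),("bed R",(393,190),.04),("plate L",(207,190),.012),("plate R",(493,190),.012)):
    W=onz(c,f(p),z); d=W[:2]-tcp[:2]
    print(n,W.round(4),"rel tcp, clamp axes",(d@x).round(4),(d@y).round(4))
E
```

```text
sp FL [ 0.5172 -0.0383  0.1383] rel tcp, clamp axes 0.0191 0.0101
sp FR [ 0.5364 -0.041   0.1383] rel tcp, clamp axes 0.0191 -0.0094
sp BL [ 0.5117 -0.0779  0.1383] rel tcp, clamp axes -0.0209 0.0099
sp BR [ 0.5313 -0.0807  0.1383] rel tcp, clamp axes -0.0209 -0.0098
anvil FL [ 0.5085 -0.0283  0.076 ] rel tcp, clamp axes 0.0278 0.02
anvil FR [ 0.5576 -0.0357  0.076 ] rel tcp, clamp axes 0.0272 -0.0297
anvil BL [ 0.5132 -0.0058  0.076 ] rel tcp, clamp axes 0.0508 0.0185
anvil BR [ 0.5596 -0.0124  0.076 ] rel tcp, clamp axes 0.0507 -0.0284
lip outL [ 0.5115 -0.0551  0.046 ] rel tcp, clamp axes 0.0017 0.0134
lip outR [ 0.547  -0.0601  0.046 ] rel tcp, clamp axes 0.0017 -0.0225
bed L [ 0.5177 -0.0581  0.04  ] rel tcp, clamp axes -0.0005 0.0067
bed R [ 0.5406 -0.0614  0.04  ] rel tcp, clamp axes -0.0005 -0.0164
plate L [ 0.4836 -0.0636  0.012 ] rel tcp, clamp axes -0.0106 0.0398
plate R [ 0.572  -0.0761  0.012 ] rel tcp, clamp axes -0.0107 -0.0495
```

Spacer and camera agree to under 0.5 mm laterally. The clamp axis lies 4.7 mm to tool +z (anvil, lips, bed and plate all agree). I'll shift and lower part-way, then look again.

Request:
apply_moves(motion=[[12,0,0,0.155,0],[12,0,0.5,0.155,0],[12,0,1.1,0.155,0],[12,0,1.7,0.155,0],[12,0,1.7,0.155,0],[12,0,1.7,0.155,0]])

```text
t: 7.28
tcp_pos: [0.5306, -0.0602, 0.0785]
tool_rot: [-0.464, 0.534, -0.533, 0.464]
force: [-0.4, -0.3, -0.6]
finger_gap: 0.223
```

```bash
python3 - <<'E'
from h import *
c=manip.get_calibration("wrist")
im=cv2.cvtColor(manip.snapshot("wrist"),cv2.COLOR_RGB2BGR)
np.save("pics/w6.npy",c["extrinsics"]);np.save("pics/w6p.npy",manip.sense()["tcp_pos"])
cv2.imwrite("pics/w6.png",im)
cv2.imwrite("pics/w6c.png",cv2.resize(im[150:350,170:390],None,fx=3,fy=3,interpolation=cv2.INTER_CUBIC))
side=cv2.cvtColor(manip.snapshot("side"),cv2.COLOR_RGB2BGR)
cv2.imwrite("pics/s6c.png",cv2.resize(side[120:245,265:395],None,fx=4.5,fy=4.5,interpolation=cv2.INTER_CUBIC))
plan((.5309,-.0594,.05),-7.96)
E
```

```text
t 7.38 tcp [ 0.531  -0.0604  0.0791] jaw -7.98 tilt [ 1.2e-03 -4.0e-04 -1.0e+00] q1,q6 [-0.323 -0.183] gap 0.214 F [ 0.2  0.7 -1. ]
shift units [-0.034  0.971 -0.008] twist options [np.float64(17.998), np.float64(-0.002)]
```

View pics/w6c.png

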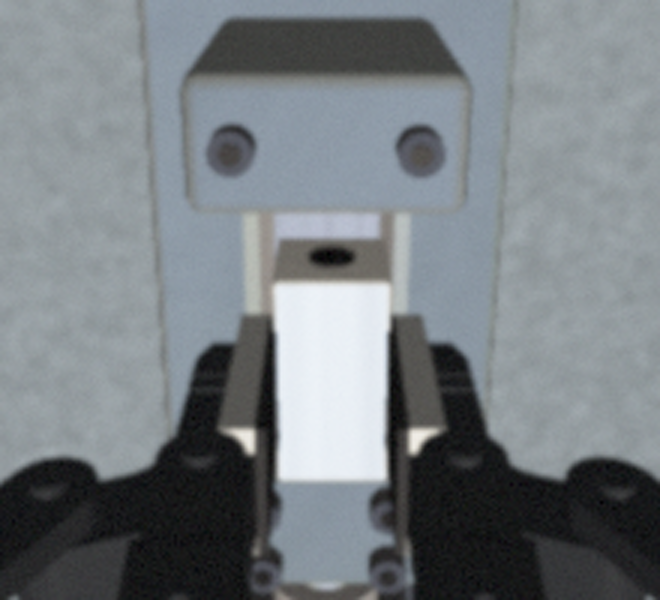

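View pics/s6c.png

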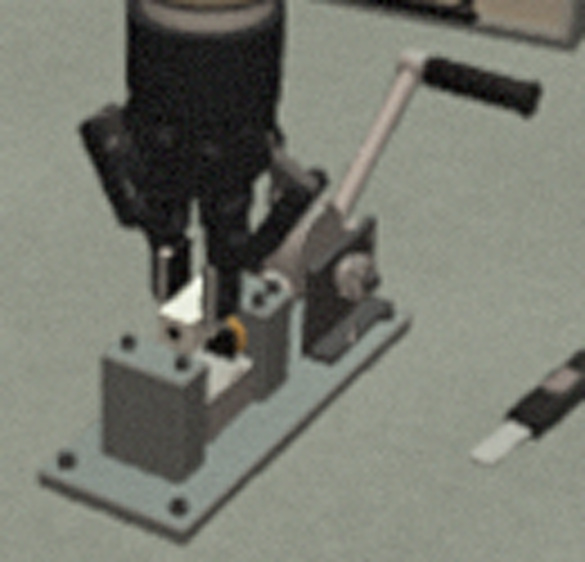

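```bash
python3 - <<'E'
from h import *
c=dict(intrinsics=manip.get_calibration("wrist")["intrinsics"],extrinsics=np.load("pics/w6.npy"))
tcp=np.load("pics/w6p.npy")
f=lambda p:((p[0]+.5)/3-.5+170,(p[1]+.5)/3-.5+150)
th=np.radians(82.04)
x=np.array([np.cos(th),np.sin(th)]);y=np.array([-x[1],x[0]])
zt=tcp[2]+.0096
for n,p,z in (("sp FL",(273,281),zt),("sp FR",(390,281),zt),("sp BL",(279,481),zt),("sp BR",(388,481),zt),("anvil FL",(187,208),.076),("anvil FR",(468,208),.076),("anvil BL",(187,78),.076),("anvil BR",(468,78),.076),("lip outL",(245,235),.046),("lip outR",(411,235),.046),("bed L",(274,225),.04),("bed R",(382,225),.04),("plate L",(153,190),.012),("plate R",(506,190),.012)):
    W=onz(c,f(p),z); d=W[:2]-tcp[:2]
    print(n,"rel tcp, clamp axes",(d@x).round(4),(d@y).round(4))
E
```

```text
sp FL rel tcp, clamp axes 0.0198 0.0104
sp FR rel tcp, clamp axes 0.0198 -0.009
sp BL rel tcp, clamp axes -0.0202 0.0102
sp BR rel tcp, clamp axes -0.0202 -0.0095
anvil FL rel tcp, clamp axes 0.028 0.0262
anvil FR rel tcp, clamp axes 0.028 -0.0234
anvil BL rel tcp, clamp axes 0.0514 0.0249
anvil BR rel tcp, clamp axes 0.0514 -0.0223
lip outL rel tcp, clamp axes 0.0102 0.0193
lip outR rel tcp, clamp axes 0.0101 -0.0164
bed L rel tcp, clamp axes 0.01 0.0135
bed R rel tcp, clamp axes 0.01 -0.0105
plate L rel tcp, clamp axes 0.0081 0.0458
plate R rel tcp, clamp axes 0.008 -0.0433
```

Lateral residual is +0.8 mm and lengthwise about +0.5 mm. I'll correct both and lower.

Request:
apply_moves(motion=[[12,-0.015,0,-0.028,0],[12,-0.015,0.3,-0.028,0],[12,-0.015,0.6,-0.028,0],[12,-0.015,0.75,-0.028,0],[12,-0.015,0.85,-0.028,0],[12,-0.015,0.92,-0.028,0],[12,-0.015,0.92,-0.028,0]])

```text
t: 8.25
tcp_pos: [0.5297, -0.0599, 0.0509]
tool_rot: [-0.464, 0.534, -0.534, 0.464]
force: [0.2, -0.0, -1.1]
finger_gap: 0.218
```

```bash
python3 - <<'E'
from h import *
im=cv2.cvtColor(manip.snapshot("wrist"),cv2.COLOR_RGB2BGR)
cv2.imwrite("pics/w7c.png",cv2.resize(im[150:350,170:390],None,fx=3,fy=3,interpolation=cv2.INTER_CUBIC))
plan((.5309,-.0594,.05),-7.96)
E
```

```text
t 8.3 tcp [ 0.5298 -0.0599  0.051 ] jaw -7.99 tilt [ 1.e-04 -0.e+00 -1.e+00] q1,q6 [-0.322 -0.183] gap 0.219 F [-0.1 -0.2 -0.9]
shift units [-0.02   0.035  0.035] twist options [np.float64(17.997), np.float64(-0.003)]
```

View pics/w7c.png

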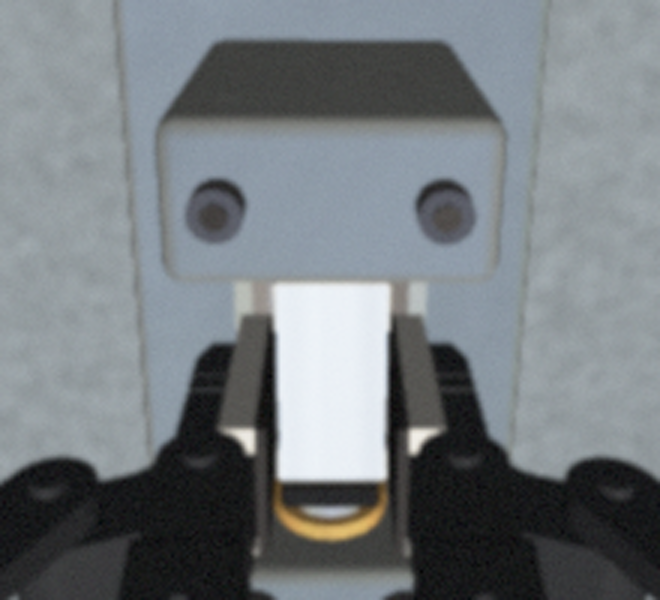

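The spacer is centred between the lips, the nose is just behind it, and there is no contact force. I'll set it down and release.

Request:
apply_moves(motion=[[12,0,0.02,0,0],[12,0,0.02,0,0],[24,0,0.02,0,0],[32,0,0.02,0,0],[36,0,0.02,0,0],[36,0,0.02,0,0],[36,0,-0.3,0,0],[36,0,-1,0,0],[36,0,-2,0,0],[36,0,-3,0,0],[36,0,-4,0,0],[36,0,-4,0,0]])

```text
t: 9.8
tcp_pos: [0.5314, -0.0604, 0.1738]
tool_rot: [0.463, -0.532, 0.536, -0.465]
force: [0.0, -0.5, 0.1]
finger_gap: 0.425
```

```bash
python3 - <<'E'
from h import *
im=cv2.cvtColor(manip.snapshot("wrist"),cv2.COLOR_RGB2BGR)
c=manip.get_calibration("wrist");np.save("pics/w8.npy",c["extrinsics"])
cv2.imwrite("pics/w8.png",im)
cv2.imwrite("pics/w8c.png",cv2.resize(im[150:350,170:390],None,fx=3,fy=3,interpolation=cv2.INTER_CUBIC))
side=cv2.cvtColor(manip.snapshot("side"),cv2.COLOR_RGB2BGR)
cv2.imwrite("pics/s8c.png",cv2.resize(side[120:245,265:395],None,fx=4.5,fy=4.5,interpolation=cv2.INTER_CUBIC))
plan((.4552,-.2787,.20),82.04)
E
```

```text
t 9.9 tcp [ 0.5294 -0.0598  0.1712] jaw -7.99 tilt [ 2.e-04 -1.e-04 -1.e+00] q1,q6 [-0.322 -0.183] gap 0.422 F [ 0.1  0.4 -0.9]
shift units [ 7.571 -0.959 -1.435] twist options [np.float64(8.997), np.float64(-9.003)]
```

View pics/w8c.png

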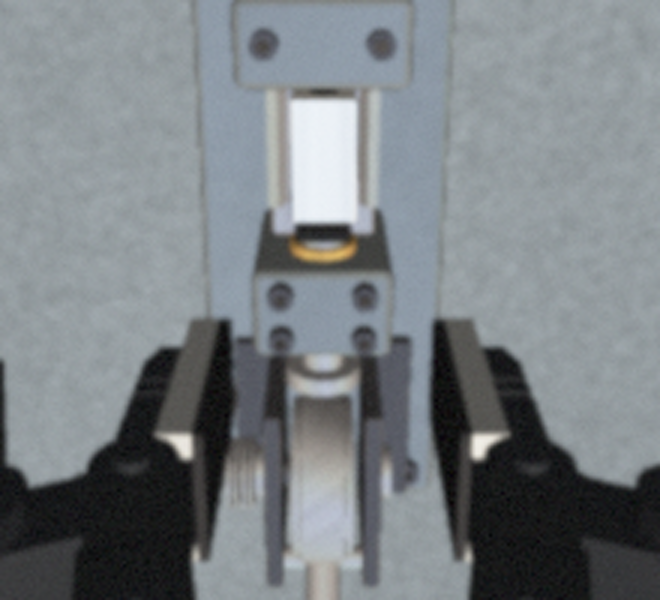

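View pics/s8c.png

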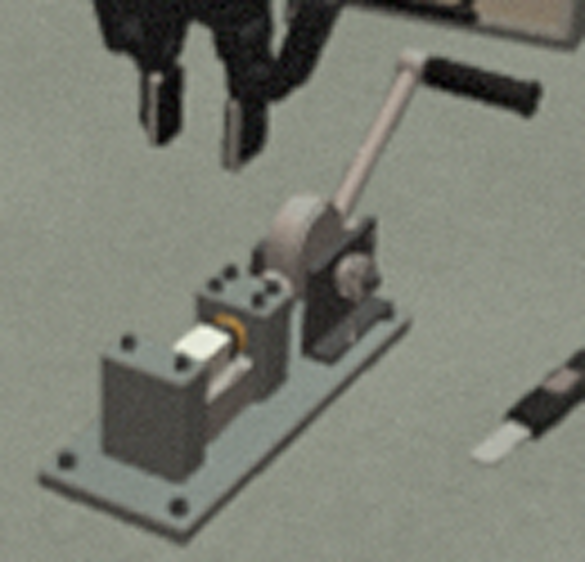

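The spacer lies flat on the bed between the lips. The nose is behind it at crop (323,232), and only a small gap shows at the anvil end. Next I'll hover over the lever grip with the jaws turned 90°.

Request:
apply_moves(motion=[[50,0.8,-1,-0.1,0.8],[50,1.6,-1,-0.3,1.6],[50,2.4,-1,-0.4,2.4],[50,3.2,-1,-0.6,3.2],[50,4,-1,-0.7,4],[50,4.8,-1,-0.8,4.8],[50,5.6,-1,-1,5.6],[50,6.4,-1,-1.1,6.5],[50,7,-1,-1.2,7.4],[50,7.57,-1,-1.32,8.3],[50,7.57,-1,-1.32,9],[50,7.57,-1,-1.32,9]])

```text
t: 11.4
tcp_pos: [0.4581, -0.2788, 0.1996]
tool_rot: [0.048, 0.706, -0.705, -0.05]
force: [-0.8, 0.2, -0.6]
finger_gap: 0.588
```

```bash
python3 - <<'E'
from h import *
im=cv2.cvtColor(manip.snapshot("wrist"),cv2.COLOR_RGB2BGR)
c=manip.get_calibration("wrist");np.save("pics/w9.npy",c["extrinsics"])
cv2.imwrite("pics/w9.png",im)
plan((.4585,-.2792,.106),82.04)
print(proj(c,(.4585,-.2792,.125)))
E
```

```text
t 11.45 tcp [ 0.4583 -0.2787  0.1998] jaw -97.88 tilt [-0.002   0.0019 -1.    ] q1,q6 [-0.755  0.953] gap 0.582 F [-0.2 -0.2 -0.4]
shift units [-0.015  3.127  0.02 ] twist options [np.float64(0.008), np.float64(-17.992)]
[280.11718851 218.75993676]
```

View pics/w9.png

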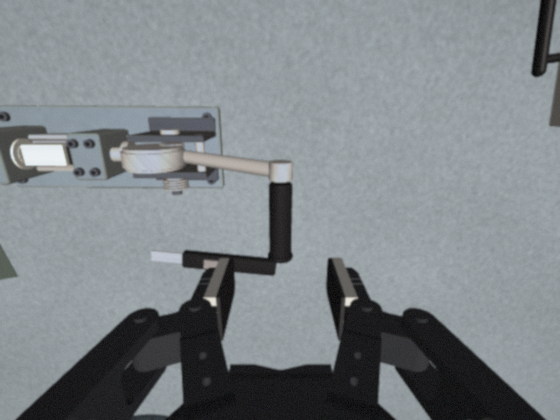

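The handle is at (281,221), about 2 px from the prediction and centred between the fingers. I'll descend and close.

Request:
apply_moves(motion=[[50,0,0.8,0,0],[50,0,1.6,0,0],[50,0,2.4,0,0],[50,0,3.1,0,0],[50,0,3.1,0,0],[35,0,3.1,0,0],[25,0,3.1,0,0],[10,0,3.1,0,0],[10,0,3.1,0,0],[10,0,3.1,0,0],[10,0,3.1,0,0],[10,0,3.1,0,0]], squeeze=40)

```text
t: 12.95
tcp_pos: [0.4595, -0.279, 0.1089]
tool_rot: [0.05, 0.705, -0.705, -0.049]
force: [1.3, 4.6, 6.6]
finger_gap: 0.19
```

```bash
python3 - <<'E'
from h import *
im=cv2.cvtColor(manip.snapshot("wrist"),cv2.COLOR_RGB2BGR)
cv2.imwrite("pics/w10.png",im)
plan((.4585,-.2792,.106),82.04)
print(manip.sense()["ft_torque"])
side=cv2.cvtColor(manip.snapshot("side"),cv2.COLOR_RGB2BGR)
cv2.imwrite("pics/s10c.png",cv2.resize(side[100:245,265:415],None,fx=4,fy=4,interpolation=cv2.INTER_CUBIC))
E
```

```text
t 13.0 tcp [ 0.4595 -0.279   0.1089] jaw -98.01 tilt [ 1.4e-03 -1.0e-04 -1.0e+00] q1,q6 [-0.754  0.956] gap 0.198 F [1.6 4.8 6.4]
shift units [0.032 0.097 0.013] twist options [np.float64(17.995), np.float64(-0.005)]
[ 0.55118361 -0.15225655 -0.08355065]
```

View pics/w10.png

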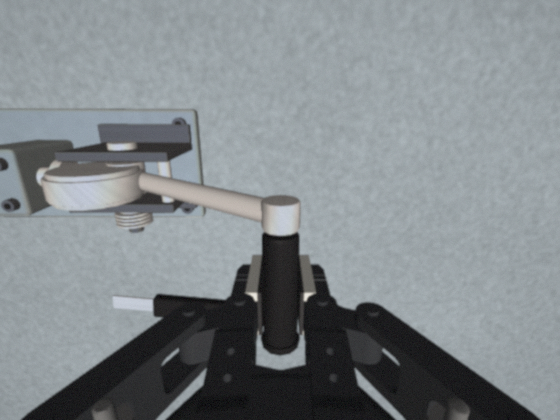

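View pics/s10c.png

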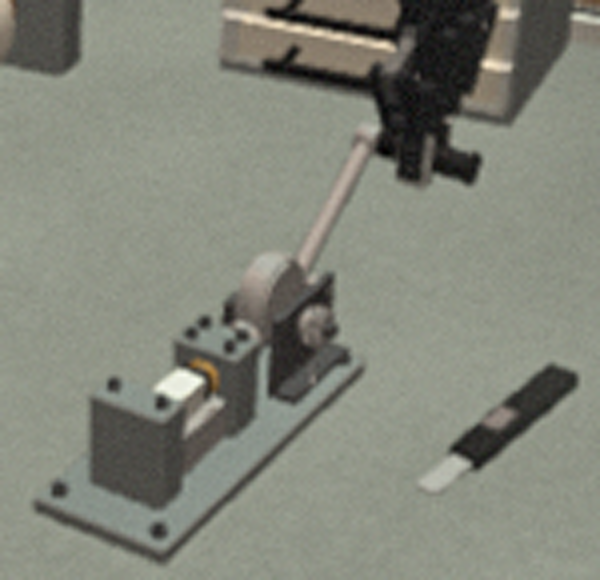

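The handle is gripped, with the opening near 17 mm. The TCP in clamp axes is (-185.7, 39.1) mm, against an expected (-186, 40). I'll swing the lever along the 130 mm arc, first half now.

Request:
apply_moves(motion=[[10,0,-0.15,-0.11,0],[10,0,-0.3,-0.23,0],[10,0,-0.44,-0.355,0],[10,0,-0.58,-0.485,0],[10,0,-0.71,-0.62,0],[10,0,-0.834,-0.764,0],[10,0,-0.95,-0.91,0],[10,0,-1.064,-1.064,0],[10,0,-1.17,-1.22,0],[10,0,-1.267,-1.383,0],[10,0,-1.267,-1.383,0]], squeeze=50)

```text
t: 14.42
tcp_pos: [0.4649, -0.2416, 0.1482]
tool_rot: [-0.049, -0.703, 0.708, 0.048]
force: [-3.3, -10.5, 3.5]
finger_gap: 0.186
```

```bash
cat >> h.py <<'E'
def lev():
    s=manip.sense();o=np.array([.5239,-.1005]);x=np.array([.1385,.9904]);y=np.array([-.9904,.1385])
    d=s["tcp_pos"][:2]-o;a=d@x+.08;z=s["tcp_pos"][2]+.0161-.05
    print("t",round(s["t"],2),"clamp x rel pivot",a.round(4),"y",(d@y).round(4),"grip z rel pivot",z.round(4),"r",np.hypot(a,z).round(4),"angle",np.degrees(np.arctan2(z,-a)).round(2),"gap",round(s["finger_gap"],3),"F",s["force"].round(1),s["tcp_pos"].round(4))
E
python3 - <<'E'
from h import *
lev()
im=cv2.cvtColor(manip.snapshot("wrist"),cv2.COLOR_RGB2BGR)
cv2.imwrite("pics/w11.png",im)
side=cv2.cvtColor(manip.snapshot("side"),cv2.COLOR_RGB2BGR)
cv2.imwrite("pics/s11c.png",cv2.resize(side[100:245,265:415],None,fx=4,fy=4,interpolation=cv2.INTER_CUBIC))
E
```

```text
t 14.43 clamp x rel pivot -0.0679 y 0.0389 grip z rel pivot 0.1143 r 0.1329 angle 59.27 gap 0.186 F [ -3.3 -10.5   3.5] [ 0.4649 -0.2416  0.1482]
```

View pics/w11.png

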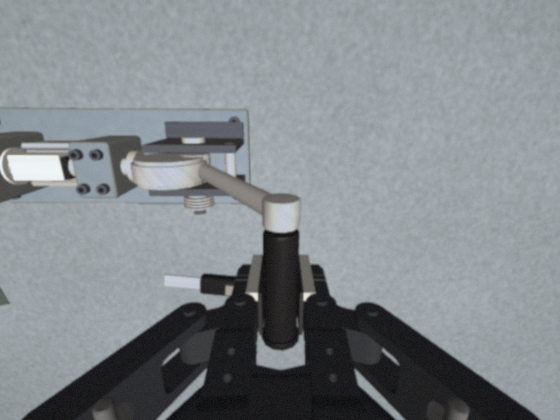

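View pics/s11c.png

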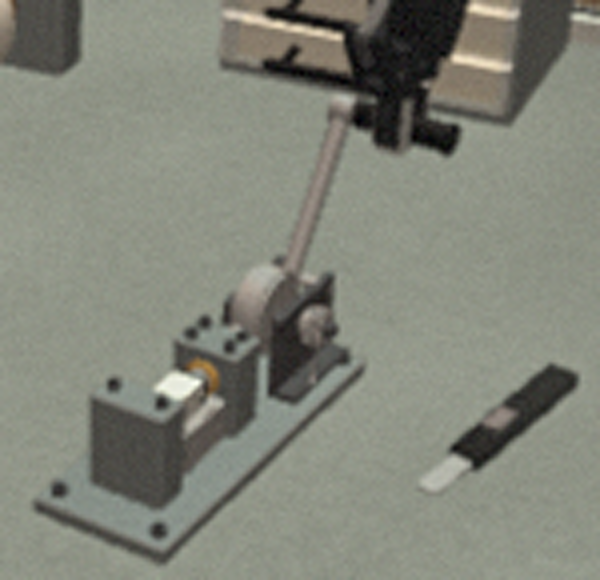

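The lever is at about 59–60° and follows the grip well. A small upward force on the tool means the commanded height is about 2 mm low, so I'll add that and continue to upright.

Request:
apply_moves(motion=[[10,0,-0.13,-0.17,0],[10,0,-0.22,-0.335,0],[10,0,-0.31,-0.51,0],[10,0,-0.38,-0.685,0],[10,0,-0.44,-0.865,0],[10,0,-0.493,-1.045,0],[10,0,-0.54,-1.23,0],[10,0,-0.575,-1.414,0],[10,0,-0.605,-1.6,0],[10,0,-0.624,-1.789,0],[10,0,-0.64,-2.0,0],[10,0,-0.64,-2.0,0]])

```text
t: 16.02
tcp_pos: [0.4739, -0.1823, 0.1692]
tool_rot: [-0.05, -0.702, 0.708, 0.047]
force: [-6.4, -8.1, 16.8]
finger_gap: 0.186
```

```bash

python3 - <<'E'
from h import *
lev()
im=cv2.cvtColor(manip.snapshot("wrist"),cv2.COLOR_RGB2BGR)
cv2.imwrite("pics/w12.png",im)
side=cv2.cvtColor(manip.snapshot("side"),cv2.COLOR_RGB2BGR)
cv2.imwrite("pics/s12.png",side)
cv2.imwrite("pics/s12c.png",cv2.resize(side[100:245,265:415],None,fx=4,fy=4,interpolation=cv2.INTER_CUBIC))
lev()
E
```

```text
t 16.02 clamp x rel pivot -0.0079 y 0.0382 grip z rel pivot 0.1353 r 0.1355 angle 86.66 gap 0.186 F [-6.4 -8.1 16.8] [ 0.4739 -0.1823  0.1692]
t 16.12 clamp x rel pivot -0.0079 y 0.0382 grip z rel pivot 0.1353 r 0.1356 angle 86.64 gap 0.186 F [-5.5 -8.6 16.6] [ 0.4739 -0.1823  0.1692]
```

View pics/w12.png

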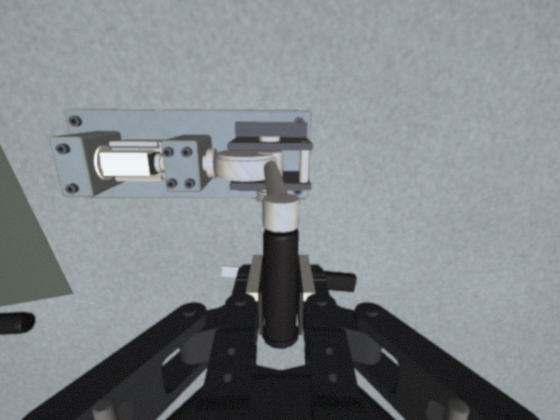

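View pics/s12c.png

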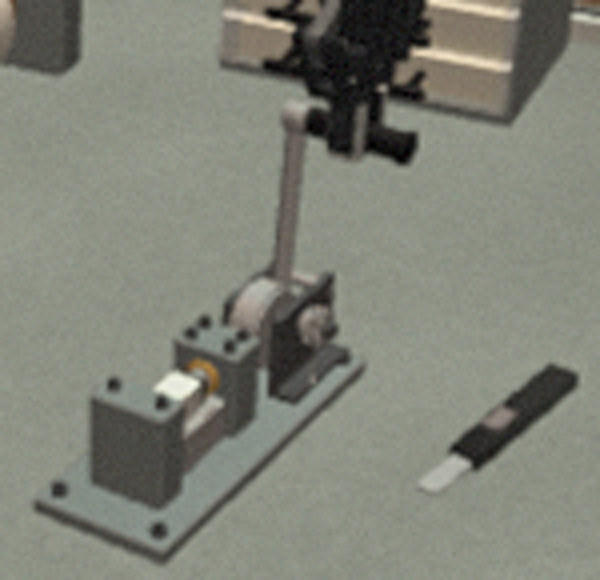

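The lever reads about 86.7°, so the grip needs about 8 mm more towards the anvil. I'll finish the last bit slowly.

Request:
apply_moves(motion=[[10,0,0,-0.09,0],[10,0,0,-0.18,0],[10,0,0,-0.26,0],[10,0,0,-0.26,0],[10,0,0,-0.26,0],[10,0,0,-0.26,0]])

```text
t: 16.88
tcp_pos: [0.4752, -0.1747, 0.1691]
tool_rot: [-0.05, -0.702, 0.708, 0.047]
force: [-4.3, -6.9, 15.9]
finger_gap: 0.186
```

```bash

python3 - <<'E'
from h import *
lev()
c=manip.get_calibration("wrist");np.save("pics/w13.npy",c["extrinsics"])
im=cv2.cvtColor(manip.snapshot("wrist"),cv2.COLOR_RGB2BGR)
cv2.imwrite("pics/w13.png",im)
cv2.imwrite("pics/w13c.png",cv2.resize(im[90:360,40:330],None,fx=2.2,fy=2.2,interpolation=cv2.INTER_CUBIC))
side=cv2.cvtColor(manip.snapshot("side"),cv2.COLOR_RGB2BGR)
cv2.imwrite("pics/s13.png",side)
cv2.imwrite("pics/s13c.png",cv2.resize(side[100:245,265:415],None,fx=4,fy=4,interpolation=cv2.INTER_CUBIC))
top=cv2.cvtColor(manip.snapshot("top"),cv2.COLOR_RGB2BGR)
cv2.imwrite("pics/t13.png",top)
E
```

```text
t 16.88 clamp x rel pivot -0.0002 y 0.038 grip z rel pivot 0.1352 r 0.1352 angle 89.92 gap 0.186 F [-4.3 -6.9 15.9] [ 0.4752 -0.1747  0.1691]
```

View pics/w13c.png

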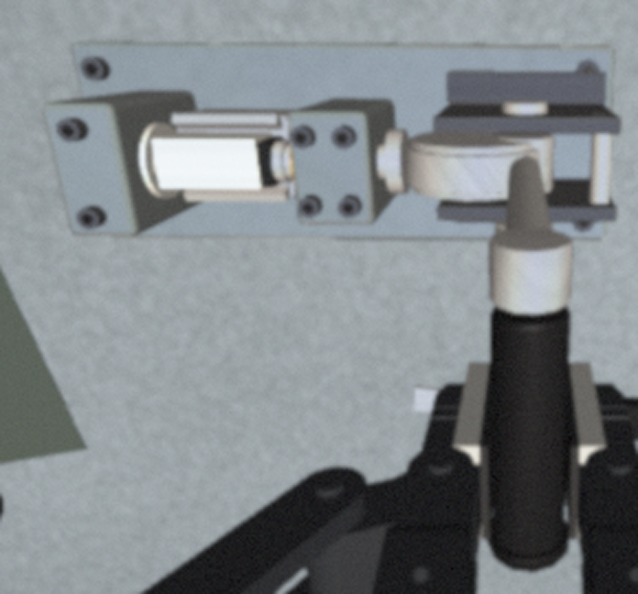

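View pics/s13c.png

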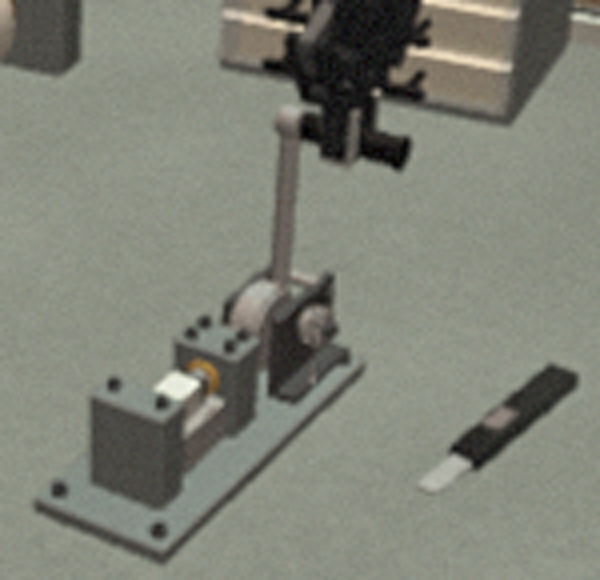

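View pics/t13.png

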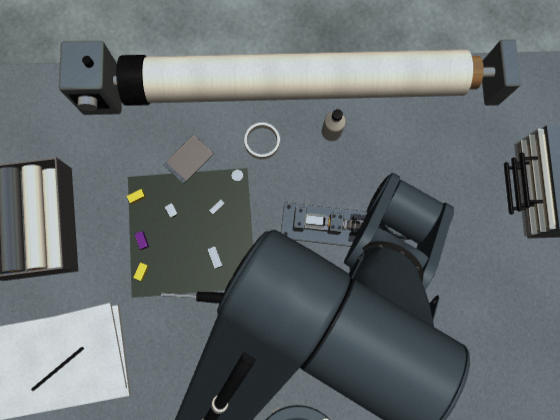

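The spacer is pressed against the cap disc and the nose behind it is engaged. The lever looks upright and the other spacers haven't moved. I'll check uprightness independently from the images.

```bash

python3 - <<'E'
from h import *
x=np.array([.1385,.9904,0]);y=np.array([-.9904,.1385,0]);o=np.array([.5239,-.1005,0])
def P(cx,cy,z): return o+cx*x+cy*y+np.array([0,0,z])
tcp=manip.sense()["tcp_pos"]
c=dict(intrinsics=manip.get_calibration("wrist")["intrinsics"],extrinsics=np.load("pics/w13.npy"))
f=lambda p:((p[0]+.5)/2.2-.5+40,(p[1]+.5)/2.2-.5+90)
for n,p,z,cx in(("plate ul",(73,44),.012,.12),("plate ur",(612,46),.012,-.12),("plate ll",(76,233),.012,.12),("anvil back",(50,105),.076,None),("cheek r top",(617,115),.068,-.116),("cheek r bot",(614,208),.068,-.116),("guide UL",(291,113),.07,.008),("guide UR",(380,110),.07,-.022),("guide LR",(372,222),.07,-.022),("guide LL",(295,217),.07,.008)):
    d=(onz(c,f(p),z)-tcp)@x
    print(n,"rel tcp x",d.round(4),"-> tcp rel pivot", None if cx is None else (cx+.08-d).round(4))
# handle hub lateral bias
print("hub centre rel tcp", ((onz(c,f((531,275)),.18)-tcp)@x).round(4),"handle", ((onz(c,f((530,400)),.189)-tcp)@x).round(4))
# side slope
S=C["side"];g=lambda q:((q-[265,100]+.5)*4-.5).round(1)
for a in(-5,-3,0,3,5):
    t=np.radians(a)
    print(a,[g(proj(S,P(-.08+r*np.sin(t),0,.05+r*np.cos(t)))) for r in(.05,.09,.13)])
E
python3 - <<'E'
import cv2
im=cv2.imread("pics/s13.png")
cv2.imwrite("pics/s13d.png",cv2.resize(im[115:195,310:370],None,fx=7,fy=7,interpolation=cv2.INTER_CUBIC))
E
```

```text
plate ul rel tcp x 0.1973 -> tcp rel pivot 0.0027
plate ur rel tcp x -0.0384 -> tcp rel pivot -0.0016
plate ll rel tcp x 0.2153 -> tcp rel pivot -0.0153
anvil back rel tcp x 0.1682 -> tcp rel pivot None
cheek r top rel tcp x -0.034 -> tcp rel pivot -0.002
cheek r bot rel tcp x -0.0344 -> tcp rel pivot -0.0016
guide UL rel tcp x 0.0856 -> tcp rel pivot 0.0024
guide UR rel tcp x 0.053 -> tcp rel pivot 0.005
guide LR rel tcp x 0.0592 -> tcp rel pivot -0.0012
guide LL rel tcp x 0.0887 -> tcp rel pivot -0.0007
hub centre rel tcp -0.0008 handle -0.0006
-5 [array([284. , 240.9]), array([291. , 180.2]), array([298.2, 117.5])]
-3 [array([282.6, 241.9]), array([288.4, 182. ]), array([294.4, 119.9])]
0 [array([280.5, 243.6]), array([284.5, 184.9]), array([288.7, 124. ])]
3 [array([278.3, 245.5]), array([280.6, 188.2]), array([282.9, 128.7])]
5 [array([276.9, 246.9]), array([277.9, 190.6]), array([279. , 132.1])]
```

View pics/s13d.png

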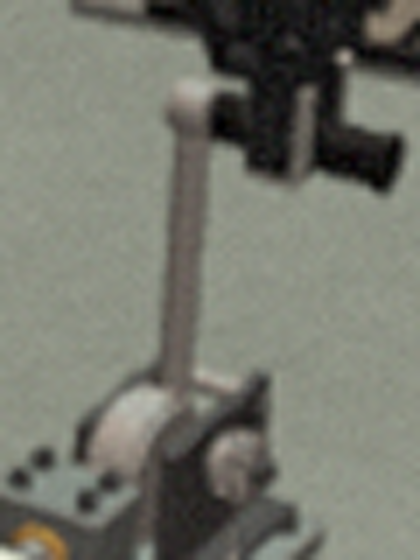

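```bash

python3 - <<'E'
import cv2,numpy as np
for fn in("s13","s12"):
    im=cv2.imread(f"pics/{fn}.png").astype(float)
    rows=np.arange(136,166);cc=[]
    for r in rows:
        seg=im[r,325:347];w=np.clip(seg[:,2]-seg[:,1]+12,0,None)  # R-G: bench negative
        bg=np.median(np.r_[w[:4],w[-4:]]);w=np.clip(w-bg-3,0,None);cc.append((w*np.arange(325,347)).sum()/w.sum())
    p=np.polyfit(rows,cc,1);print(fn,p[0].round(4),np.std(np.polyval(p,rows)-cc).round(2), np.round(cc[::6],1))
E
```

```text
s13 -0.1034 0.37 [337.8 336.3 336.  335.7 334.9]
s12 -0.1071 0.21 [338.2 337.5 337.1 336.7 335.8]
```

```bash

python3 - <<'E'
from h import *
ims=[manip.snapshot("side").astype(float) for _ in range(12)]
a=np.mean(ims,0);np.save("pics/savg.npy",a)
cv2.imwrite("pics/savg.png",cv2.resize(cv2.cvtColor(a.astype(np.uint8),cv2.COLOR_RGB2BGR)[110:180,315:365],None,fx=8,fy=8,interpolation=cv2.INTER_CUBIC))
b=cv2.cvtColor(cv2.imread("pics/s12.png"),cv2.COLOR_BGR2RGB).astype(float)
for im in(a,b):
    rows=np.arange(134,164);L=[];Rr=[]
    for r in rows:
        seg=im[r,322:352];w=(seg[:,0]-seg[:,1])
        bg=np.median(np.r_[w[:6],w[-6:]]);w=w-bg;pk=np.sort(w)[-3:].mean()/2
        i=np.where(w>pk)[0];l,rr=i[0],i[-1]
        L.append(322+l-(w[l]-pk)/(w[l]-w[l-1]));Rr.append(322+rr+(w[rr]-pk)/(w[rr]-w[rr+1]))
    L=np.array(L);Rr=np.array(Rr)
    for q in(L,Rr,(L+Rr)/2):
        p=np.polyfit(rows,q,1);print(p[0].round(4),np.std(np.polyval(p,rows)-q).round(2),end=" | ")
    print(np.c_[rows,L,Rr].round(1)[::5].tolist())
lev()
E
```

```text
Traceback (most recent call last):
IndexError: index 30 is out of bounds for axis 0 with size 30
```

View pics/savg.png

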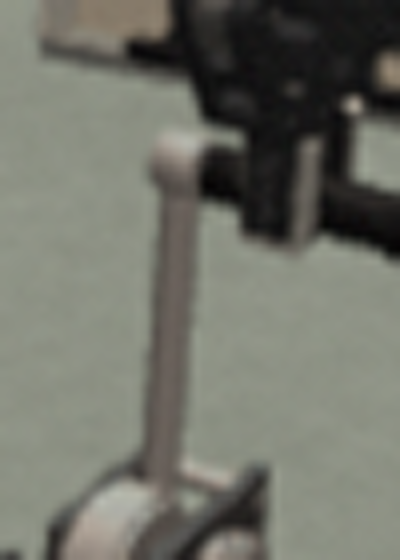

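```bash

python3 - <<'E'
from h import *
a=np.load("pics/savg.npy")
b=cv2.cvtColor(cv2.imread("pics/s12.png"),cv2.COLOR_BGR2RGB).astype(float)
for im in(a,b):
    rows=np.arange(138,164);Q=[]
    for r in rows:
        seg=im[r,326:348];w=seg[:,0]-seg[:,1]
        bg=np.median(np.r_[w[:5],w[-5:]]);w=w-bg;k=int(np.argmax(np.convolve(w,np.ones(5),"same")));pk=w[k-1:k+2].mean()/2
        l=k
        while l>1 and w[l]>pk:l-=1
        h=k
        while h<20 and w[h]>pk:h+=1
        Q.append((326+l+(pk-w[l])/(w[l+1]-w[l]),326+h-(pk-w[h])/(w[h-1]-w[h])))
    Q=np.array(Q)
    for q in(Q[:,0],Q[:,1],Q.mean(1)):
        p=np.polyfit(rows,q,1);print(p[0].round(4),np.std(np.polyval(p,rows)-q).round(2),end=" | ")
    print(Q[::6].round(1).tolist())
lev()
E
```

```text
-0.0747 0.08 | -0.0746 0.08 | -0.0746 0.06 | [[334.6, 339.0], [334.1, 338.6], [333.7, 338.1], [333.3, 337.7], [332.7, 337.2]]
-0.1036 0.16 | -0.1013 0.27 | -0.1025 0.14 | [[335.6, 340.4], [335.2, 339.5], [334.5, 339.4], [333.6, 339.2], [333.4, 337.7]]
t 17.62 clamp x rel pivot -0.0002 y 0.038 grip z rel pivot 0.1352 r 0.1352 angle 89.93 gap 0.182 F [-4.3 -7.5 16. ] [ 0.4751 -0.1746  0.1691]
```

The averaged side view puts the bar 0.6° short of upright; the arm reading says 0.1° short. I'll nudge it 0.6 mm and hold so I can confirm it stays put.

Request:
apply_moves(motion=[[10,0,0,-0.02,0],[10,0,0,-0.02,0],[10,0,0,-0.02,0],[10,0,0,-0.02,0],[10,0,0,-0.02,0],[10,0,0,-0.02,0],[10,0,0,-0.02,0],[10,0,0,-0.02,0],[10,0,0,-0.02,0],[10,0,0,-0.02,0],[10,0,0,-0.02,0],[10,0,0,-0.02,0]])

```text
t: 19.12
tcp_pos: [0.4752, -0.1743, 0.1691]
tool_rot: [-0.05, -0.702, 0.709, 0.047]
force: [-4.5, -9.0, 14.6]
finger_gap: 0.188
```

```bash

python3 - <<'E'
from h import *
lev()
im=cv2.cvtColor(manip.snapshot("wrist"),cv2.COLOR_RGB2BGR)
cv2.imwrite("pics/w14c.png",cv2.resize(im[90:360,40:330],None,fx=2.2,fy=2.2,interpolation=cv2.INTER_CUBIC))
lev()
E
```

```text
t 19.12 clamp x rel pivot 0.0002 y 0.038 grip z rel pivot 0.1352 r 0.1352 angle 90.06 gap 0.188 F [-4.5 -9.  14.6] [ 0.4752 -0.1743  0.1691]
t 19.18 clamp x rel pivot 0.0001 y 0.038 grip z rel pivot 0.1352 r 0.1352 angle 90.06 gap 0.192 F [-4.9 -8.3 16.5] [ 0.4752 -0.1743  0.1691]
```

View pics/w14c.png

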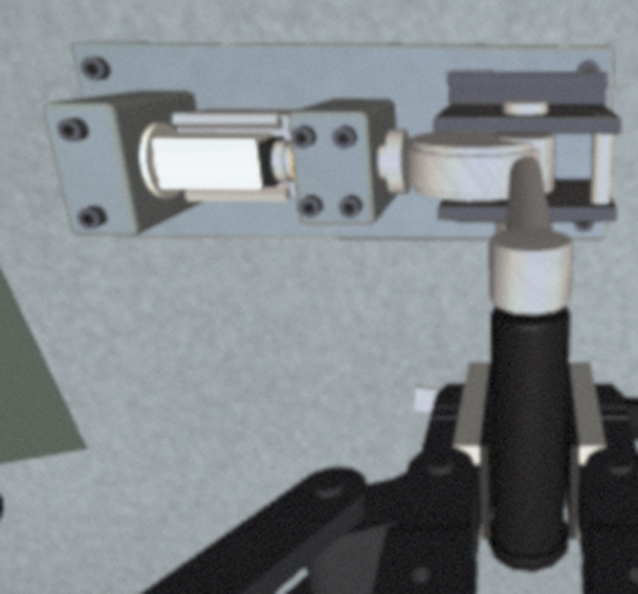

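The spacer is pressed between nose and disc at crop (205,163), and the handle is firmly in the jaws at (530,420). The hold is steady, so I'm handing in.

```bash
python3 -c "
from station import manip
print(manip.sign_off())"
```

```text
the job is handed in; nothing more can be done
None
```

I put the 40 x 20 mm aluminium spacer on the clamp bed and let go of it. Then I swung the lever upright, and the gripper was still holding it there when I handed in at about 19 s.

**Last checks**
- **Lever angle:** the arm's own position gives 90.1°. The averaged side-camera view gave about 89.4° just before a final 0.6 mm nudge, and I didn't repeat it afterwards. The wrist-camera corner readings scattered by a few mm and settled nothing.
- **Hold:** the pose stayed put over the 1.5 s I held before handing in.
- **Spacer:** the wrist view shows it seated against the cap disc with the nose pressing behind it.
- **Rest of the bench:** in the last top view, everything not hidden by the arm looks unmoved. The arm covers part of the screwdriver. The knife also looked unmoved in the side view.

**Not as expected:** about 15–16 N pushes up on the tool while it holds. The tool also climbed about 5 mm relative to the handle during the swing, so the grip is nearer the fingertips than planned.

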